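# Seat the centring plate on the jig's locating pins

## Task

The grey plastic centring plate on the steel jig bed has been left lying on top of its two locating pins, short of the fence and off to one side. Without lifting it, nudge it with the fingers up to the fence and sideways along it until both holes drop over the pins and the plate lies flat on the bed, its ends level with the ends of the fence. Leave everything else where it is, and take the hand clear.

Things in the scene. Friction and masses are not known exactly. Their poses are not given: they have to be found in the camera images.
- bed: Fixed dark steel jig bed on the bench, 200 mm (its x, from -115 to +85) by 300 mm (its y), flat top 20 mm above the bench. Origin at bench height below the seat's centre: the seated plate's origin lies straight above it. x points from the robot side to the fence, y left, z up. The two pins stand between fence and ledge, hidden under the plate at the start
- fence (a point): Middle of the lower edge of the fence's face (bed x = +55.8 mm, y = 0, 20 mm above the bench). The fence is an upright steel bar along the bed's y on its far side, 170 mm long, exactly as long as the plate, its top 50 mm above the bench. The seated plate is 0.8 mm clear of it, ends level with its ends
- ledge (a point): Middle of the upper inner edge of the loading ledge (bed x = -58.5 mm, y = 0, 26 mm above the bench): a strip 6 mm higher than the bed top along the robot side, from bed x = -114 to -58.5 mm, over the bed's full length. The seated plate is 3.5 mm clear of it, its top 10 mm above it
- plate: Loose grey hard-plastic plate, 110 (x) x 170 (y) x 16 mm, 0.34 to 0.53 kg, two 18 mm holes; origin under its centre, x to the fence. At first flat on pins and ledge, 26 mm up, turned up to 0.09 rad, 20-30 mm short, up to 42 mm to either side. Slides at 2 to 8 N. At the fence its front edge drops off the ledge: it lies tilted 5 deg on the pins until the holes meet them; seated: origin 20 mm up, top 36
- pin0 (a point): centre of the top of the right pin (bed x = +12, y = -35 mm), 26 mm above the bench; steel, 14 mm across, standing 6 mm above the bed, with a bevelled top 9 mm across
- pin1 (a point): the same point of the left pin (bed x = +12, y = +35 mm)
- plate_hole0 (a point): centre of the upper mouth of the plate's right hole (plate x = +12, y = -35 mm, at its top face); 18 mm across; belongs over pin0
- plate_hole1 (a point): the same point of the plate's left hole (plate x = +12, y = +35 mm); belongs over pin1
- brick_half: Bystander, loose: crushed red brick half, about 115 x 100 x 60 mm, origin under its centre
- platen: Bystander, loose: grey steel platen disc, 100 mm across, 18 mm thick, origin under its centre
- stopwatch: Bystander, loose: green plastic stopwatch lying flat, 60 mm across, 16 mm thick, crown along its x, origin under its centre
- cone: Bystander, loose: aluminium cone, 84 mm across its foot, 75 mm high, origin under its centre
- spanner: Bystander, loose: steel spanner lying flat along its x, 170 mm long, origin under its middle
- mould_ring: Bystander, loose: upright steel ring, 104 mm across, 60 mm high, origin under its centre
- core: Bystander, loose: broken concrete core, 75 mm across, about 66 mm high, origin under its centre
Not all that is in view belongs to the job. Of the things like the plate, leave any that is pink; of the rest the smaller one is meant.

How it is judged:
By the outcome, as a careful person would: the job done as asked, in the order asked, and still so for the second after the job is handed in, with the robot touching nothing.
It also fails if it takes over 51 s, if anything falls off the work surface, if the arm or the gripper's body presses on something with over 40 N, if the wrist force passes 120 N, or if a joint passes its speed limit or range.

## Robot

A 6-joint arm with a two-finger parallel gripper is mounted at the origin on the work surface. World frame = base frame: x ahead of the robot, y to its left, z up, the work surface at z = 0. Lengths are in mm, angles in rad, forces in N, time in s.
With the tool pointing down it reaches from about 350 to 975 mm from the base axis. Payload 4.9 kg.
Tool frame: the origin (TCP) lies midway between the tips of the shut fingers; the grasp point (between the pads) lies 19 mm behind it; z points along the fingers, y is the direction in which the jaws open and shut (so a half turn about z gives the same grasp; the last joint's range is limited). The gripper opens to 85 mm and grips with 20 to 120 N. Pads are 22 mm wide; open, the fingers measure 114 mm over their backs; the gripper's body (76 mm by 85 mm) begins 54 mm behind the grasp point. The pads swing forward as they close: fully open they stand 13 mm farther back than shut.
Start: joints at [1.026, 0.053, 1.613, -0, 1.476, -0.119], TCP at [258.144, 569.178, 231.304] pointing down, gripper open.
Joint ranges: [-3.01, 3.01], [-1.01, 2.22], [0.06, 2.58], [-1.02, 4.17], [0.09, 2.62], [-3.14, 3.14]. Speed limits (rad/s): [2.57, 2.57, 3.14, 3.14, 3.14, 3.14].

## Interface

Orientations are given as a 3x3 rotation matrix whose columns are the frame's x, y, z axes.
In Python, from cell import manip gives the robot as it stands.
- The arm moves only by the shell command python3 -m crank 'ROWS' [FORCE]. ROWS is JSON, a list of rows, each an object of numbers: "x", "y", "z": the shift along the tool's x, y, z in units of 50 mm (1.0 is 50 mm); "wx", "wy", "wz": the turn, a rotation vector about the tool's x, y, z in rad; "fingers": the opening, from -1 (shut) to 1 (fully open). A call has 1 to 5 rows; each row shifts and turns the commanded pose from where the row before left it, along the tool's axes as they then stand; what a row does not reach is not made up. A row lasts 1/10 s, in which the tool goes at most 50 mm and 8.59 degrees, less where a joint would pass 70% of its speed; a pose out of reach is approached as far as the arm can. A call is refused whole if a number of a shift passes 1 or a number of a turn 0.15, either way. A call with a gripper value outside its range is refused whole. The fingers move at their own pace and stop on an object; FORCE is the grip in N (left out, the last holds). Time passes only in rows, so rows that do not move let the fingers close. It gives the time, the measured TCP pose, the force and the opening at its end, in the units of the state.
- manip.get_state(): the state, without advancing time (a new reading comes with each control period).
- manip.snapshot(name): name is "scene" or "side" or "wrist"; returns a dict with "color" (384x512x3 uint8, red, green, blue), "fx", "fy", "cx", "cy" (pixels), "world_from_camera" (4x4, takes a point from camera to world coordinates); the wrist camera has in their place "tool_from_camera" (4x4, takes a point from camera to tool coordinates, whose origin is the TCP and whose axes are the flange's). Camera axes: x right, y down, z forward; pixel columns grow to the right and rows downward; lengths in mm; the calibration is good to about 2 mm. The wrist camera is an equidistant fisheye: a pixel r from the principal point sees the ray r / f radians off the axis. A picture is of the moment at which its call begins: read the wrist's pose just before it. There is no depth.
- manip.hand_in(): hands the job in, once; it reports no verdict.
The state is a dict: "clock": time; "joint_positions": joint angles; "joint_vel": joint speeds; "tau": joint torques, N m; "eef_pos": TCP position; "ee_rot": TCP orientation; "contact_force": force on the tool from outside, world axes, zero at the start; "wrist_torque": the same for the moment, N m; "finger_gap": finger opening in mm.
Only numpy, scipy, OpenCV 4.12 (cv2) and the standard library are available. Lean on these libraries where they do the work, as an engineer would, in place of code of your own. Each camera call takes 0.05 s, during which the arm holds its last target.

## Working session

There is one attempt and no reset: what is moved stays moved. The work goes in short steps, Python scripts to look and compute and a shell command to move; the robot and the scene stay as the last step left them, time stands still between calls to the robot, and variables do not carry over. Pictures are saved under pics/ and viewed, and the job is handed in when it is done.

```bash
mkdir -p pics; ls; python3 - <<'E'
from cell import manip
import cv2,numpy as np
s=manip.get_state()
for k,v in s.items(): print(k,np.round(v,3).tolist())
for n in("scene","side","wrist"):
    d=manip.snapshot(n); cv2.imwrite(f"pics/{n}0.png",d["color"][:,:,::-1])
    print(n,d["fx"],d["fy"],d["cx"],d["cy"]); print(np.round(d.get("world_from_camera",d.get("tool_from_camera")),4).tolist())
E
```

```text
pics
clock 0.0
joint_positions [1.026, 0.053, 1.614, 0.0, 1.476, -0.119]
joint_vel [0.0, -0.0, -0.001, 0.0, 0.0, 0.0]
tau [0.001, -39.367, -37.018, -0.0, 0.007, -0.0]
eef_pos [257.834, 568.648, 230.047]
ee_rot [[-0.911, 0.413, -0.001], [0.413, 0.911, -0.002], [0.0, -0.002, -1.0]]
contact_force [1.492, 0.154, -0.088]
wrist_torque [-0.018, 0.006, 0.02]
finger_gap 85.503
scene 389.9025094824996 389.9025094824996 251.01784816126883 197.50913731105504
[[-0.8611, 0.4293, -0.2724, 822.5231], [0.5082, 0.7419, -0.4374, 537.9421], [0.0143, -0.5151, -0.857, 1067.2615], [0.0, 0.0, 0.0, 1.0]]
side 486.87577825624004 486.87577825624004 254.8344390145766 192.82791435113975
[[-0.9721, -0.1249, 0.1987, 173.1087], [-0.2347, 0.5309, -0.8143, 1346.2711], [-0.0038, -0.8382, -0.5454, 963.6059], [0.0, 0.0, 0.0, 1.0]]
wrist 297.3186396354542 297.3186396354542 257.3190320756564 189.9184397943435
[[-0.0015, -0.9552, -0.2959, 75.1338], [1.0, -0.0014, -0.0005, -0.7077], [0.0001, -0.2959, 0.9552, -142.0134], [0.0, 0.0, 0.0, 1.0]]
```

View pics/scene0.png

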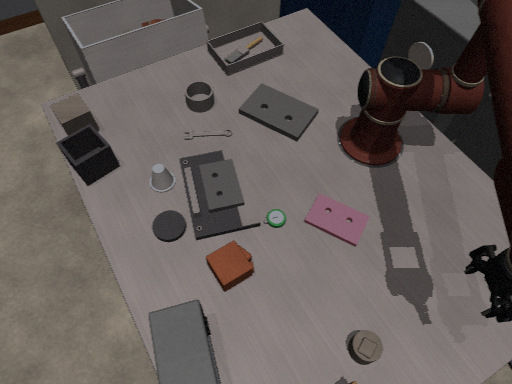

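View pics/side0.png

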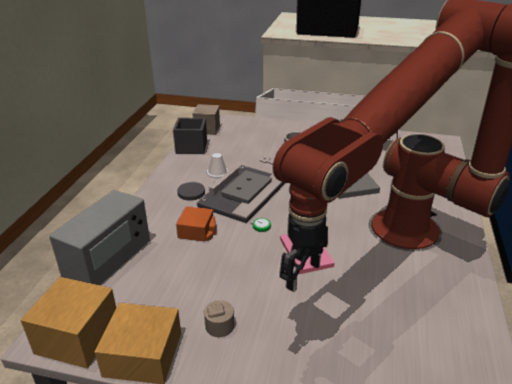

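View pics/wrist0.png

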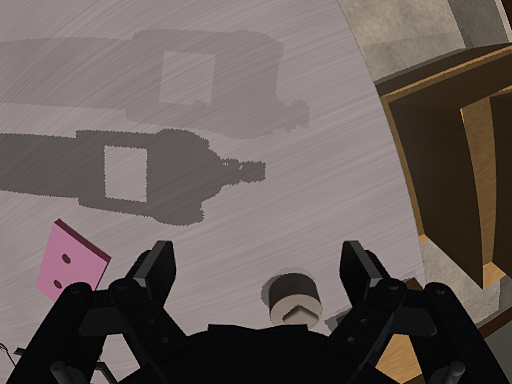

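Plate-like things in the scene view: a large grey one at (278,110), a pink one at (337,220), and a grey one on the jig bed at (221,185). The one on the bed fits: it isn't pink and is smaller than the other grey one. I'll confirm that in an enlarged crop.

```bash
python3 - <<'E'
import cv2
a=cv2.imread("pics/scene0.png")
cv2.imwrite("pics/c0.png",cv2.resize(a[140:245,140:300],None,fx=5,fy=5,interpolation=cv2.INTER_CUBIC))
a=cv2.imread("pics/side0.png")
cv2.imwrite("pics/c1.png",cv2.resize(a[140:240,170:300],None,fx=6,fy=6,interpolation=cv2.INTER_CUBIC))
E
```

```text
(no output)
```

View pics/c0.png

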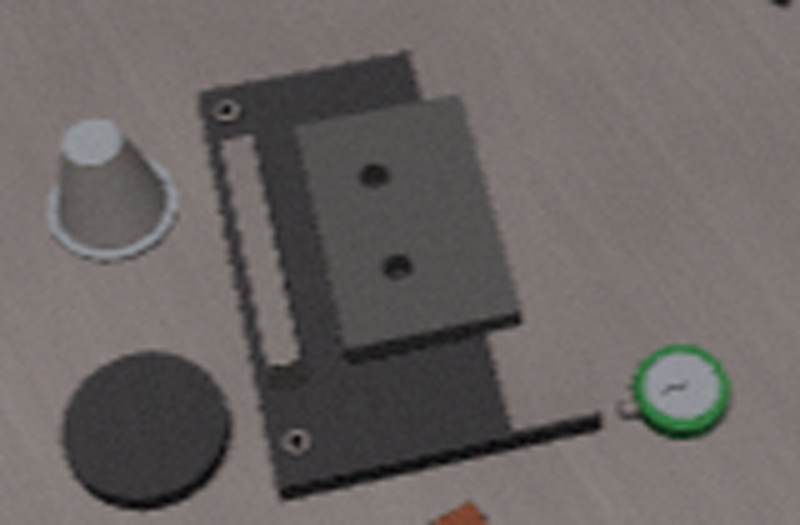

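View pics/c1.png

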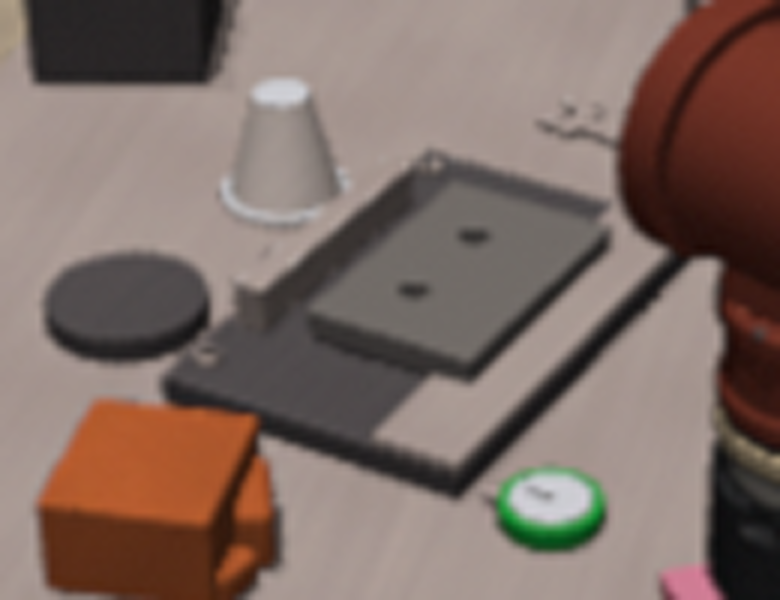

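```bash
cat > h.py <<'E'
import numpy as np
from scipy.optimize import least_squares
C={"scene":(389.9025,251.0178,197.5091,np.array([[-0.8611,0.4293,-0.2724,822.5231],[0.5082,0.7419,-0.4374,537.9421],[0.0143,-0.5151,-0.857,1067.2615]])),
"side":(486.8758,254.8344,192.8279,np.array([[-0.9721,-0.1249,0.1987,173.1087],[-0.2347,0.5309,-0.8143,1346.2711],[-0.0038,-0.8382,-0.5454,963.6059]]))}
def proj(c,P):
    f,cx,cy,T=C[c]; p=(np.atleast_2d(P)-T[:,3])@T[:,:3]
    return np.c_[f*p[:,0]/p[:,2]+cx,f*p[:,1]/p[:,2]+cy]
def ray(c,uv,z):
    f,cx,cy,T=C[c]; d=T[:,:3]@np.array([(uv[0]-cx)/f,(uv[1]-cy)/f,1]); return T[:,3]+d*(z-T[2,3])/d[2]
def tf(q,P):
    P=np.asarray(P,float); c,s=np.cos(q[2]),np.sin(q[2])
    return np.c_[q[0]+c*P[:,0]-s*P[:,1],q[1]+s*P[:,0]+c*P[:,1],P[:,2]]
def fit(obs,q0=(600,0,0)):
    """obs: list (cam,(u,v),(local pt))"""
    def r(q): return np.concatenate([(proj(c,tf(q,[P]))[0]-uv) for c,uv,P in obs])
    s=least_squares(r,q0,loss="soft_l1",x_scale=[10,10,.1]); return s.x,r(s.x).reshape(-1,2)
E
cat > f.py <<'E'
from h import *
a=lambda u,v:(140-.4+u/5,140-.4+v/5)
b=lambda u,v:(170-.4+u/6,140-.4+v/6)
bed=[("scene",a(200,93),(85,-150,20)),("scene",a(282,487),(85,150,20)),
("scene",a(257,135),(55.8,-85,50)),("scene",a(300,360),(55.8,85,50)),
("side",b(165,383),(85,150,20)),("side",b(430,152),(85,-150,20)),("side",b(268,290),(55.8,85,50)),("side",b(458,485),(-114,150,26)),("scene",a(600,418),(-114,150,26))]
pl=[("scene",a(297,127),(55,-85,42)),("scene",a(460,97),(-55,-85,42)),("scene",a(520,318),(-55,85,42)),("scene",a(345,350),(55,85,42)),
("scene",a(375,176),(12,-35,42)),("scene",a(398,267),(12,35,42)),
("side",b(312,318),(55,85,42)),("side",b(470,367),(-55,85,42)),("side",b(608,228),(-55,-85,42)),("side",b(455,182),(55,-85,42)),("side",b(474,237),(12,-35,42)),("side",b(414,291),(12,35,42))]
qs=[]
for o in(bed,pl):
  for sel in(None,"scene","side"):
    q,r=fit([x for x in o if sel in(None,x[0])]); print(sel,np.round(q,3)); 
    if sel is None: print(np.round(r,1).tolist()); qs.append(q)
B,P=qs; d=P[:2]-B[:2]; c,s=np.cos(B[2]),np.sin(B[2])
print("plate in bed",c*d[0]+s*d[1],-s*d[0]+c*d[1],P[2]-B[2])
E
python3 f.py
```

```text
None [ 5.76675e+02 -7.95280e+01 -2.86000e-01]
[[0.4, -0.3], [-0.2, 0.6], [-0.1, -0.2], [1.0, 0.2], [-0.9, -1.4], [0.0, -0.4], [-0.9, 0.2], [-0.3, -3.1], [1.5, -0.9]]
scene [ 5.78176e+02 -7.98270e+01 -2.93000e-01]
side [ 5.72911e+02 -7.32240e+01 -2.84000e-01]
None [ 5.5171e+02 -7.7625e+01 -2.8600e-01]
[[-0.2, 0.1], [0.5, -0.4], [0.8, -0.8], [0.2, 0.2], [0.3, 0.2], [0.2, 0.2], [-1.3, -1.3], [-0.5, -0.8], [0.3, -0.2], [-0.1, -0.1], [-0.2, -0.2], [-0.3, -0.2]]
scene [ 5.5263e+02 -7.7841e+01 -2.9600e-01]
side [ 5.49859e+02 -7.51390e+01 -2.69000e-01]
plate in bed -24.48960651450172 -5.210407584228584 -0.000676358473066796
```

```bash
R='{"x":-0.63,"y":-0.68}'; python3 -m crank '[{"x":-0.63,"y":-0.68},{"x":-0.63,"y":-0.68},{"x":-0.63,"y":-0.68},{"x":-0.63,"y":-0.68},{"x":-0.63,"y":-0.68}]'
python3 -m crank '[{"x":-0.63,"y":-0.68},{"x":-0.63,"y":-0.68},{"x":-0.63,"y":-0.68},{"x":-0.63,"y":-0.68},{"x":-0.63,"y":-0.68}]'
python3 -m crank '[{"x":-0.63,"y":-0.68},{"x":-0.63,"y":-0.68},{"x":-0.63,"y":-0.68},{"x":-0.63,"y":-0.68},{"wz":-0.135}]'
python3 -m crank '[{"x":0},{"x":0},{"x":0}]'
```

```text
invalid input at $[0]: expected keys x, y, z, wx, wy, wz, fingers
invalid input at $[0]: expected keys x, y, z, wx, wy, wz, fingers
invalid input at $[0]: expected keys x, y, z, wx, wy, wz, fingers
invalid input at $[0]: expected keys x, y, z, wx, wy, wz, fingers
```

```bash
python3 -m crank '[{"x":-0.63,"y":-0.68,"z":0,"wx":0,"wy":0,"wz":0,"fingers":1},{"x":-0.63,"y":-0.68,"z":0,"wx":0,"wy":0,"wz":0,"fingers":1},{"x":-0.63,"y":-0.68,"z":0,"wx":0,"wy":0,"wz":0,"fingers":1},{"x":-0.63,"y":-0.68,"z":0,"wx":0,"wy":0,"wz":0,"fingers":1},{"x":-0.63,"y":-0.68,"z":0,"wx":0,"wy":0,"wz":0,"fingers":1}]'
```

```text
clock: 0.65
eef_pos: [331.4, 347.5, 230.9]
ee_rot: [[-0.911, 0.412, -0.0], [0.412, 0.911, -0.0], [-0.0, -0.0, -1.0]]
contact_force: [0.5, -0.8, 1.3]
finger_gap: 85.0
```

```bash
python3 -m crank '[{"x":-0.63,"y":-0.68,"z":0,"wx":0,"wy":0,"wz":0,"fingers":1},{"x":-0.63,"y":-0.68,"z":0,"wx":0,"wy":0,"wz":0,"fingers":1},{"x":-0.63,"y":-0.68,"z":0,"wx":0,"wy":0,"wz":0,"fingers":1},{"x":-0.63,"y":-0.68,"z":0,"wx":0,"wy":0,"wz":0,"fingers":1},{"x":-0.63,"y":-0.68,"z":0,"wx":0,"wy":0,"wz":0,"fingers":1}]'
python3 -m crank '[{"x":-0.63,"y":-0.68,"z":0,"wx":0,"wy":0,"wz":0,"fingers":1},{"x":-0.63,"y":-0.68,"z":0,"wx":0,"wy":0,"wz":0,"fingers":1},{"x":-0.63,"y":-0.68,"z":0,"wx":0,"wy":0,"wz":0,"fingers":1},{"x":-0.63,"y":-0.68,"z":0,"wx":0,"wy":0,"wz":0,"fingers":1},{"x":0,"y":0,"z":0,"wx":0,"wy":0,"wz":-0.135,"fingers":1}]'
python3 -m crank '[{"x":0,"y":0,"z":0,"wx":0,"wy":0,"wz":0,"fingers":1},{"x":0,"y":0,"z":0,"wx":0,"wy":0,"wz":0,"fingers":1}]'
python3 - <<'E'
from cell import manip
import cv2,numpy as np
s=manip.get_state(); d=manip.snapshot("wrist")
print(np.round(s["eef_pos"],2),np.round(s["ee_rot"],4).tolist(),s["joint_positions"])
cv2.imwrite("pics/w1.png",d["color"][:,:,::-1])
E
```

```text
clock: 1.15
eef_pos: [404.6, 127.6, 231.2]
ee_rot: [[-0.911, 0.413, 0.001], [0.413, 0.911, 0.0], [-0.0, 0.0, -1.0]]
contact_force: [2.3, 0.6, 0.1]
finger_gap: 85.2
clock: 1.65
eef_pos: [463.8, -50.9, 231.0]
ee_rot: [[-0.957, 0.29, -0.001], [0.29, 0.957, -0.001], [0.0, -0.001, -1.0]]
contact_force: [0.7, 1.1, -0.6]
finger_gap: 85.3
clock: 1.85
eef_pos: [462.9, -46.2, 231.0]
ee_rot: [[-0.957, 0.289, -0.001], [0.289, 0.957, 0.0], [0.001, 0.0, -1.0]]
contact_force: [-0.1, 0.8, -0.1]
finger_gap: 85.6
[462.89 -46.21 230.96] [[-0.9573, 0.289, -0.0006], [0.289, 0.9573, 0.0003], [0.0007, 0.0002, -1.0]] [-2.59786316e-01 -3.45400742e-01  1.97065930e+00  1.76119843e-04
  1.51702693e+00 -1.53736013e+00]
```

View pics/w1.png

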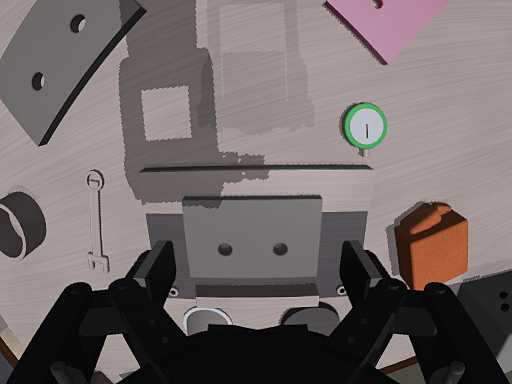

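```bash
python3 - <<'E'
import cv2
a=cv2.imread("pics/w1.png")
cv2.imwrite("pics/w1c.png",cv2.resize(a[155:315,135:385],None,fx=3.2,fy=3.2,interpolation=cv2.INTER_CUBIC))
E
```

```text
(no output)
```

View pics/w1c.png

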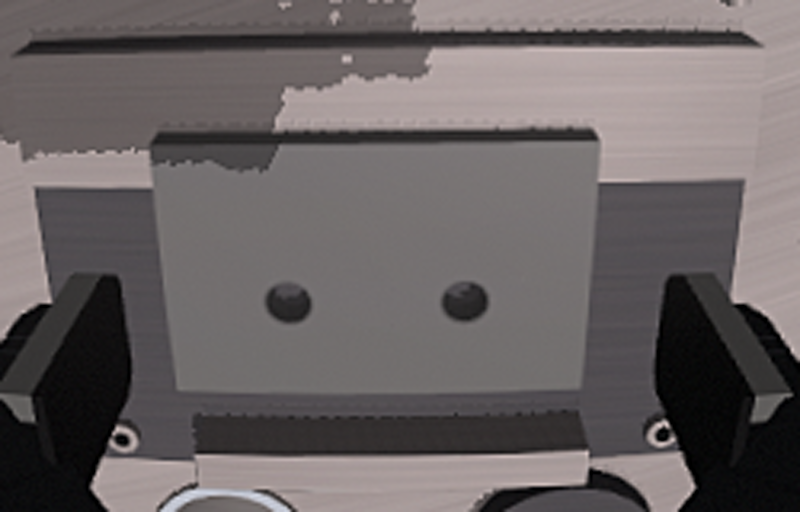

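```bash
cat > hw.py <<'E'
from h import *
TC=np.array([[-0.0015,-0.9552,-0.2959,75.1338],[1.0,-0.0014,-0.0005,-0.7077],[0.0001,-0.2959,0.9552,-142.0134]])
def addw(name,pos,R):
    R=np.array(R); C[name]=(R@TC[:,:3],R@TC[:,3]+pos)
_p=proj
def proj(c,P):
    if len(C[c])==4: return _p(c,P)
    R,t=C[c]; p=(np.atleast_2d(P)-t)@R; th=np.arctan2(np.hypot(p[:,0],p[:,1]),p[:,2]); ph=np.arctan2(p[:,1],p[:,0])
    return np.c_[257.319+297.3186*th*np.cos(ph),189.918+297.3186*th*np.sin(ph)]
import h; h.proj=proj
def rel(B,P):
    d=P[:2]-B[:2]; c,s=np.cos(B[2]),np.sin(B[2]); return np.array([c*d[0]+s*d[1],-s*d[0]+c*d[1],P[2]-B[2]])
E
cat > f1.py <<'E'
from hw import *
addw("w",[462.89,-46.21,230.96],[[-0.9573,0.289,-0.0006],[0.289,0.9573,0.0003],[0.0007,0.0002,-1.0]])
a=lambda u,v:(135-.35+u/3.2,155-.35+v/3.2)
bed=[("w",a(197,453),(55.8,-85,50)),("w",a(588,451),(55.8,85,50)),("w",a(194,413),(55.8,-85,20)),("w",a(580,411),(55.8,85,20)),("w",a(34,187),(-58.5,-150,26)),("w",a(744,180),(-58.5,150,26)),("w",a(15,53),(-114,-150,26)),("w",a(763,46),(-114,150,26))]
pl=[("w",a(152,141),(-55,-85,42)),("w",a(600,142),(-55,85,42)),("w",a(582,388),(55,85,42)),("w",a(177,391),(55,-85,42)),("w",a(289,302),(12,-35,42)),("w",a(465,301),(12,35,42))]
B,r=fit(bed,(577,-80,-.29)); print(np.round(B,3),np.round(r,1).tolist())
P,r=fit(pl,(552,-78,-.29)); print(np.round(P,3),np.round(r,1).tolist())
print(np.round(rel(B,P),3))
E
python3 f1.py
```

```text
[ 5.77655e+02 -8.32660e+01 -2.86000e-01] [[-1.6, 0.1], [0.6, -0.1], [3.0, 0.3], [-0.5, 0.1], [-2.8, -0.6], [2.8, -0.3], [-2.1, 0.4], [1.2, 0.5]]
[ 5.50378e+02 -8.00000e+01 -2.90000e-01] [[-0.8, 0.5], [0.9, -0.4], [-0.2, 0.1], [-0.1, -0.7], [-0.1, 0.1], [0.3, 0.3]]
[-2.7092e+01 -4.5510e+00 -4.0000e-03]
```

```bash
python3 -m crank '[{"x":0,"y":-0.14,"z":0.9,"wx":0,"wy":0,"wz":0,"fingers":1},{"x":0,"y":0,"z":0.9,"wx":0,"wy":0,"wz":0,"fingers":1},{"x":0,"y":0,"z":0.9,"wx":0,"wy":0,"wz":0,"fingers":1},{"x":0,"y":0,"z":0.8,"wx":0,"wy":0,"wz":0,"fingers":1},{"x":0,"y":0,"z":0.4,"wx":0,"wy":0,"wz":0,"fingers":1}]'
python3 -m crank '[{"x":0,"y":0,"z":0.1,"wx":0,"wy":0,"wz":0,"fingers":1},{"x":0,"y":0,"z":0.1,"wx":0,"wy":0,"wz":0,"fingers":1},{"x":0,"y":0,"z":0,"wx":0,"wy":0,"wz":0,"fingers":1}]'
python3 - <<'E'
from cell import manip
import cv2,numpy as np
for n in("wrist","side"):
    d=manip.snapshot(n); cv2.imwrite(f"pics/{n}2.png",d["color"][:,:,::-1])
a=cv2.imread("pics/side2.png");cv2.imwrite("pics/side2c.png",cv2.resize(a[120:240,170:330],None,fx=5,fy=5,interpolation=cv2.INTER_CUBIC))
E
```

```text
clock: 2.4
eef_pos: [458.1, -51.2, 32.3]
ee_rot: [[-0.958, 0.286, -0.006], [0.286, 0.958, 0.002], [0.006, -0.0, -1.0]]
contact_force: [0.5, -0.7, -0.4]
finger_gap: 85.4
clock: 2.7
eef_pos: [462.0, -53.0, 27.3]
ee_rot: [[-0.958, 0.286, 0.002], [0.286, 0.958, -0.0], [-0.002, -0.0, -1.0]]
contact_force: [0.7, 0.1, -0.3]
finger_gap: 85.6
```

View pics/wrist2.png

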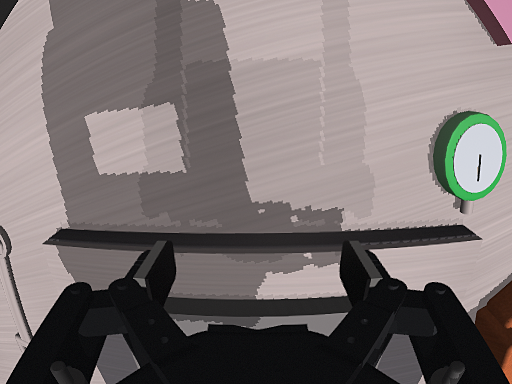

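View pics/side2c.png

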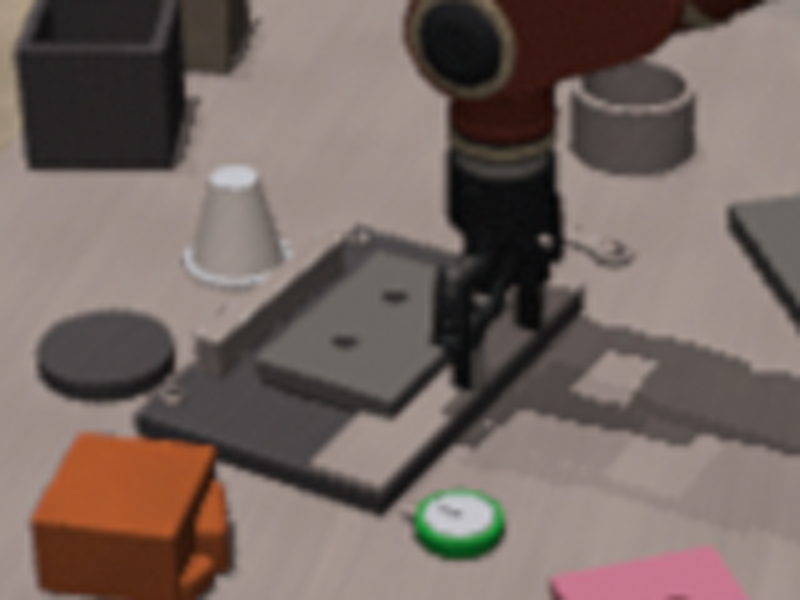

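```bash
python3 -m crank '[{"x":0,"y":0,"z":0.1,"wx":0,"wy":0,"wz":0,"fingers":1},{"x":0,"y":0,"z":0.1,"wx":0,"wy":0,"wz":0,"fingers":1},{"x":0,"y":0,"z":0,"wx":0,"wy":0,"wz":0,"fingers":1},{"x":0,"y":0,"z":0,"wx":0,"wy":0,"wz":0,"fingers":1}]'
python3 -m crank '[{"x":-0.15,"y":0,"z":0,"wx":0,"wy":0,"wz":0,"fingers":1},{"x":-0.15,"y":0,"z":0,"wx":0,"wy":0,"wz":0,"fingers":1},{"x":-0.1,"y":0,"z":0,"wx":0,"wy":0,"wz":0,"fingers":1},{"x":0,"y":0,"z":0,"wx":0,"wy":0,"wz":0,"fingers":1}]'
python3 -m crank '[{"x":-0.1,"y":0,"z":0,"wx":0,"wy":0,"wz":0,"fingers":1},{"x":-0.1,"y":0,"z":0,"wx":0,"wy":0,"wz":0,"fingers":1}]'
```

```text
clock: 3.2
eef_pos: [461.0, -53.2, 16.1]
ee_rot: [[-0.958, 0.287, -0.0], [0.287, 0.958, 0.0], [0.0, 0.0, -1.0]]
contact_force: [0.1, -0.5, 0.1]
finger_gap: 85.1
clock: 3.6
eef_pos: [481.5, -59.3, 16.7]
ee_rot: [[-0.958, 0.287, 0.001], [0.287, 0.958, -0.0], [-0.001, -0.0, -1.0]]
contact_force: [-0.6, -0.1, 1.0]
finger_gap: 85.8
clock: 3.8
eef_pos: [489.4, -61.6, 16.0]
ee_rot: [[-0.958, 0.287, -0.002], [0.287, 0.958, 0.001], [0.002, 0.0, -1.0]]
contact_force: [-6.1, 0.5, 3.4]
finger_gap: 85.6
```

```bash
python3 -m crank '[{"x":-0.1,"y":0,"z":0,"wx":0,"wy":0,"wz":0,"fingers":1},{"x":-0.1,"y":0,"z":0,"wx":0,"wy":0,"wz":0,"fingers":1}]'
python3 -m crank '[{"x":-0.08,"y":0,"z":0,"wx":0,"wy":0,"wz":0,"fingers":1},{"x":-0.06,"y":0,"z":0,"wx":0,"wy":0,"wz":0,"fingers":1}]'
python3 - <<'E'
from cell import manip
import cv2,numpy as np
s=manip.get_state();print(np.round(s["eef_pos"],1),np.round(s["contact_force"],1))
for n in("scene","side"):
    d=manip.snapshot(n); cv2.imwrite(f"pics/{n}3.png",d["color"][:,:,::-1])
a=cv2.imread("pics/side3.png");a=cv2.resize(a[145:230,185:300],None,fx=5,fy=5,interpolation=cv2.INTER_CUBIC);cv2.imwrite("pics/side3c.png",a)
E
```

```text
clock: 4.0
eef_pos: [498.6, -64.3, 16.0]
ee_rot: [[-0.958, 0.287, -0.003], [0.287, 0.958, 0.001], [0.004, -0.0, -1.0]]
contact_force: [-5.1, 1.5, 4.2]
finger_gap: 84.9
clock: 4.2
eef_pos: [505.9, -66.5, 16.0]
ee_rot: [[-0.958, 0.287, -0.002], [0.287, 0.958, 0.0], [0.002, -0.0, -1.0]]
contact_force: [-4.2, 2.0, 2.1]
finger_gap: 85.5
[505.9 -66.5  16. ] [-4.2  2.   2.1]
```

View pics/side3c.png

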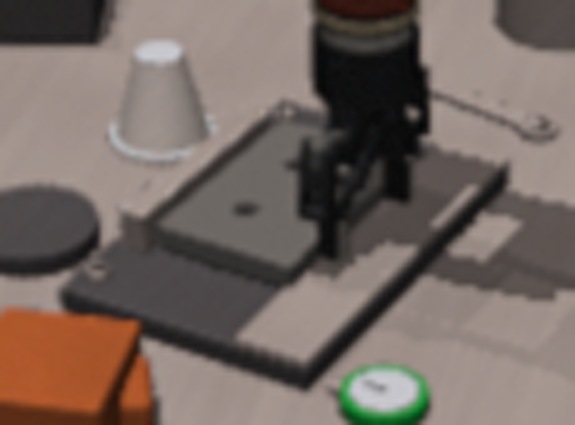

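```bash
python3 -m crank '[{"x":-0.05,"y":0,"z":0,"wx":0,"wy":0,"wz":0,"fingers":1},{"x":-0.05,"y":0,"z":0,"wx":0,"wy":0,"wz":0,"fingers":1},{"x":0,"y":0,"z":0,"wx":0,"wy":0,"wz":0,"fingers":1}]'
python3 - <<'E'
from cell import manip
import cv2,numpy as np
d=manip.snapshot("side"); a=d["color"][:,:,::-1]
a=cv2.resize(a[145:230,185:300],None,fx=5,fy=5,interpolation=cv2.INTER_CUBIC);cv2.imwrite("pics/side4c.png",a)
E
```

```text
clock: 4.6
eef_pos: [511.5, -68.3, 16.3]
ee_rot: [[-0.958, 0.287, 0.001], [0.287, 0.958, -0.0], [-0.001, -0.0, -1.0]]
contact_force: [-1.0, -0.7, -1.2]
finger_gap: 85.2
```

View pics/side4c.png

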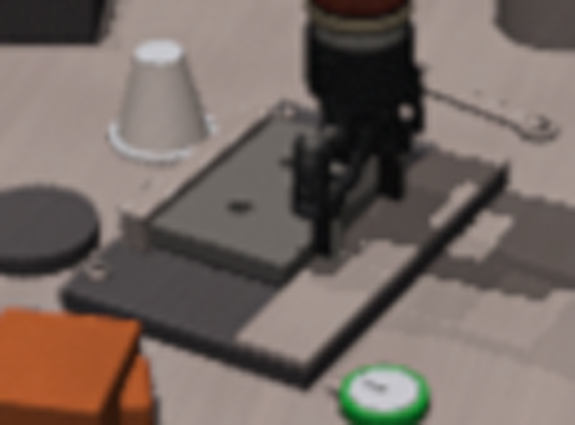

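```bash
python3 -m crank '[{"x":-0.04,"y":0,"z":0,"wx":0,"wy":0,"wz":0,"fingers":1},{"x":-0.03,"y":0,"z":0,"wx":0,"wy":0,"wz":0,"fingers":1},{"x":0,"y":0,"z":0,"wx":0,"wy":0,"wz":0,"fingers":1}]'
python3 -m crank '[{"x":-0.03,"y":0,"z":0,"wx":0,"wy":0,"wz":0,"fingers":1},{"x":0,"y":0,"z":0,"wx":0,"wy":0,"wz":0,"fingers":1}]'
python3 - <<'E'
from cell import manip
import cv2,numpy as np
d=manip.snapshot("side"); a=d["color"][:,:,::-1]
a=cv2.resize(a[145:230,185:300],None,fx=5,fy=5,interpolation=cv2.INTER_CUBIC);cv2.imwrite("pics/side5c.png",a)
E
```

```text
clock: 4.95
eef_pos: [513.1, -68.9, 15.7]
ee_rot: [[-0.958, 0.286, -0.003], [0.286, 0.958, 0.0], [0.003, -0.0, -1.0]]
contact_force: [-5.9, 0.5, 1.1]
finger_gap: 85.2
clock: 5.15
eef_pos: [513.1, -68.9, 15.1]
ee_rot: [[-0.958, 0.286, -0.007], [0.286, 0.958, 0.001], [0.007, -0.001, -1.0]]
contact_force: [-8.5, 1.7, 3.5]
finger_gap: 85.6
```

View pics/side5c.png

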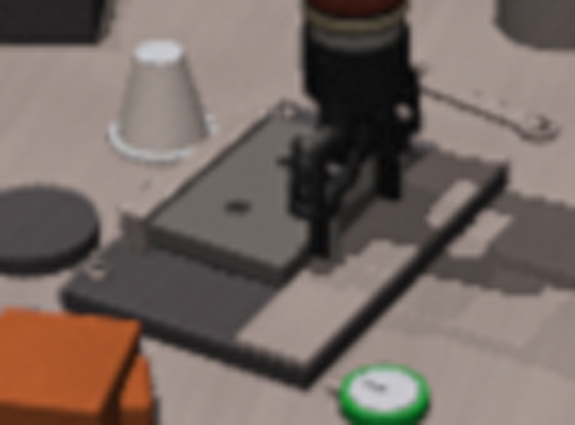

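```bash
python3 -m crank '[{"x":-0.04,"y":0,"z":0,"wx":0,"wy":0,"wz":0,"fingers":1},{"x":0,"y":0,"z":0,"wx":0,"wy":0,"wz":0,"fingers":1}]'
python3 -m crank '[{"x":0.2,"y":0,"z":0,"wx":0,"wy":0,"wz":0,"fingers":1},{"x":0.4,"y":0,"z":0,"wx":0,"wy":0,"wz":0,"fingers":1},{"x":0.3,"y":0,"z":-0.6,"wx":0,"wy":0,"wz":0,"fingers":1},{"x":0,"y":0,"z":-0.9,"wx":0,"wy":0,"wz":0,"fingers":1},{"x":0,"y":0,"z":-0.9,"wx":0,"wy":0,"wz":0,"fingers":1}]'
python3 -m crank '[{"x":0,"y":0,"z":-0.6,"wx":0,"wy":0,"wz":0,"fingers":1},{"x":0,"y":0,"z":0,"wx":0,"wy":0,"wz":0,"fingers":1},{"x":0,"y":0,"z":0,"wx":0,"wy":0,"wz":0,"fingers":1}]'
python3 - <<'E'
from cell import manip
import cv2,numpy as np
s=manip.get_state(); d=manip.snapshot("wrist")
print(np.round(s["eef_pos"],2).tolist(),np.round(s["ee_rot"],4).tolist())
a=d["color"][:,:,::-1];cv2.imwrite("pics/w6.png",a)
cv2.imwrite("pics/w6c.png",cv2.resize(a[185:345,135:385],None,fx=3.2,fy=3.2,interpolation=cv2.INTER_CUBIC))
E
```

```text
clock: 5.4
eef_pos: [513.1, -69.1, 14.3]
ee_rot: [[-0.959, 0.285, -0.012], [0.285, 0.959, 0.002], [0.012, -0.001, -1.0]]
contact_force: [-13.2, 2.4, 4.7]
finger_gap: 85.3
clock: 5.9
eef_pos: [474.2, -57.0, 137.6]
ee_rot: [[-0.958, 0.287, 0.001], [0.287, 0.958, -0.0], [-0.001, 0.0, -1.0]]
contact_force: [0.9, 0.1, -0.5]
finger_gap: 85.3
clock: 6.2
eef_pos: [475.6, -57.5, 167.7]
ee_rot: [[-0.958, 0.287, 0.004], [0.287, 0.958, -0.001], [-0.004, 0.0, -1.0]]
contact_force: [-0.1, -0.9, -0.6]
finger_gap: 85.2
[475.6, -57.48, 167.7] [[-0.958, 0.2869, 0.0041], [0.2869, 0.958, -0.0011], [-0.0042, 0.0002, -1.0]]
```

View pics/w6c.png

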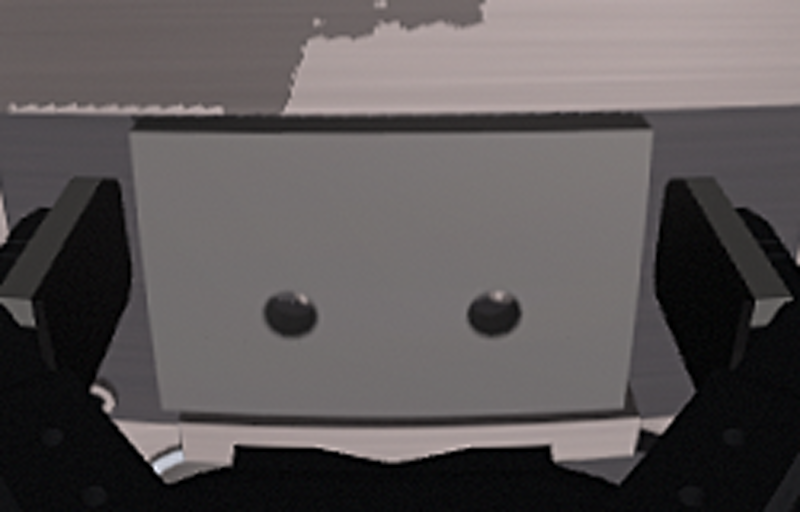

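```bash
python3 -m crank '[{"x":-0.53,"y":-0.56,"z":0,"wx":0,"wy":0,"wz":0,"fingers":-1},{"x":-0.53,"y":-0.56,"z":0,"wx":0,"wy":0,"wz":0,"fingers":-1},{"x":-0.53,"y":-0.56,"z":0,"wx":0,"wy":0,"wz":0,"fingers":-1},{"x":-0.52,"y":-0.57,"z":0,"wx":0,"wy":0,"wz":0,"fingers":-1},{"x":0,"y":0,"z":0.5,"wx":0,"wy":0,"wz":0,"fingers":-1}]'
python3 -m crank '[{"x":0,"y":0,"z":0,"wx":0,"wy":0,"wz":0,"fingers":-1},{"x":0,"y":0,"z":0,"wx":0,"wy":0,"wz":0,"fingers":-1},{"x":0,"y":0,"z":0,"wx":0,"wy":0,"wz":0,"fingers":-1}]'
python3 - <<'E'
from cell import manip
import cv2,numpy as np
for n in("side","scene","wrist"):
    d=manip.snapshot(n);a=d["color"][:,:,::-1];cv2.imwrite(f"pics/{n}7.png",a)
s=cv2.imread("pics/scene7.png");t=cv2.imread("pics/side7.png")
s=cv2.resize(s[130:240,165:255],(0,0),fx=4.4,fy=4.4,interpolation=cv2.INTER_CUBIC);t=cv2.resize(t[130:240,185:285],(0,0),fx=4,fy=4.4,interpolation=cv2.INTER_CUBIC)
cv2.imwrite("pics/st7.png",np.hstack([s,t]))
E
```

```text
clock: 6.75
eef_pos: [546.3, -199.8, 142.9]
ee_rot: [[-0.957, 0.29, 0.005], [0.29, 0.957, -0.004], [-0.006, -0.002, -1.0]]
contact_force: [0.6, 0.1, 0.3]
finger_gap: 12.0
clock: 7.05
eef_pos: [543.2, -194.6, 141.2]
ee_rot: [[-0.958, 0.286, -0.0], [0.286, 0.958, 0.0], [0.0, 0.0, -1.0]]
contact_force: [0.5, 0.1, 0.9]
finger_gap: -0.0
```

View pics/st7.png

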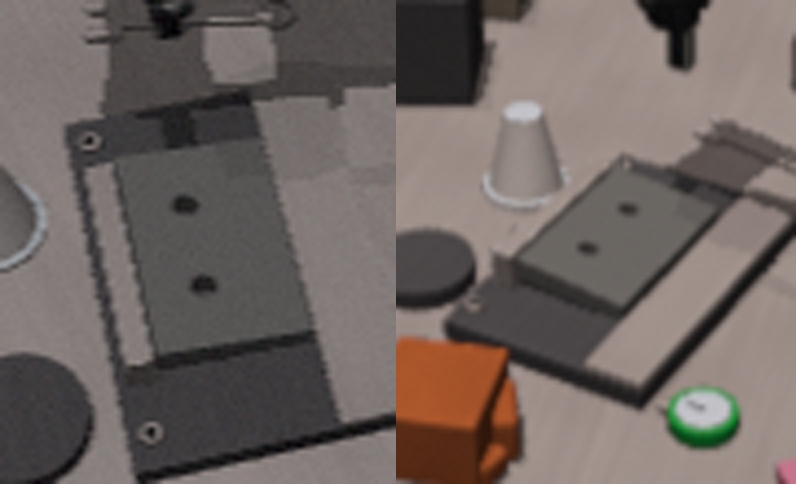

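View pics/wrist7.png

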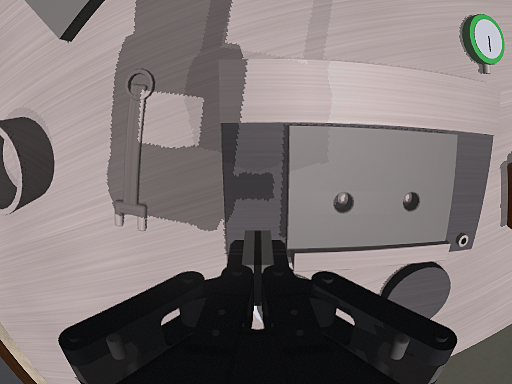

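```bash
python3 -m crank '[{"x":0,"y":0,"z":0.8,"wx":0,"wy":0,"wz":0,"fingers":-1},{"x":0,"y":0,"z":0.8,"wx":0,"wy":0,"wz":0,"fingers":-1},{"x":0,"y":0,"z":0.4,"wx":0,"wy":0,"wz":0,"fingers":-1},{"x":0,"y":0,"z":0.26,"wx":0,"wy":0,"wz":0,"fingers":-1},{"x":0,"y":0,"z":0,"wx":0,"wy":0,"wz":0,"fingers":-1}]'
python3 -m crank '[{"x":0,"y":0,"z":0,"wx":0,"wy":0,"wz":0,"fingers":-1},{"x":0,"y":0.1,"z":0,"wx":0,"wy":0,"wz":0,"fingers":-1},{"x":0,"y":0.06,"z":0,"wx":0,"wy":0,"wz":0,"fingers":-1},{"x":0,"y":0,"z":0,"wx":0,"wy":0,"wz":0,"fingers":-1}]'
python3 -m crank '[{"x":0,"y":0.04,"z":0,"wx":0,"wy":0,"wz":0,"fingers":-1},{"x":0,"y":0,"z":0,"wx":0,"wy":0,"wz":0,"fingers":-1}]'
```

```text
clock: 7.7
eef_pos: [542.4, -194.5, 26.9]
ee_rot: [[-0.958, 0.286, -0.002], [0.286, 0.958, 0.001], [0.003, 0.0, -1.0]]
contact_force: [0.2, -0.2, 0.1]
finger_gap: -0.0
clock: 8.1
eef_pos: [546.5, -187.4, 29.5]
ee_rot: [[-0.958, 0.286, 0.002], [0.286, 0.958, -0.001], [-0.002, -0.0, -1.0]]
contact_force: [-0.0, -0.7, 0.0]
finger_gap: -0.2
clock: 8.3
eef_pos: [546.4, -185.5, 28.5]
ee_rot: [[-0.958, 0.286, 0.0], [0.286, 0.958, -0.0], [-0.0, -0.0, -1.0]]
contact_force: [-0.1, -0.6, 0.1]
finger_gap: 0.1
```

```bash
python3 -m crank '[{"x":0,"y":0.04,"z":0,"wx":0,"wy":0,"wz":0,"fingers":-1},{"x":0,"y":0,"z":0,"wx":0,"wy":0,"wz":0,"fingers":-1}]'
python3 -m crank '[{"x":0,"y":0.04,"z":0,"wx":0,"wy":0,"wz":0,"fingers":-1},{"x":0,"y":0,"z":0,"wx":0,"wy":0,"wz":0,"fingers":-1}]'
```

```text
clock: 8.5
eef_pos: [546.8, -183.6, 28.2]
ee_rot: [[-0.958, 0.287, -0.0], [0.287, 0.958, 0.0], [0.0, 0.0, -1.0]]
contact_force: [0.1, -0.9, -0.5]
finger_gap: -0.3
clock: 8.7
eef_pos: [547.4, -181.7, 28.2]
ee_rot: [[-0.958, 0.287, -0.0], [0.287, 0.958, -0.0], [0.0, -0.0, -1.0]]
contact_force: [-1.1, -0.5, 0.1]
finger_gap: -0.1
```

```bash
python3 - <<'E'
from cell import manip
import cv2,numpy as np
for n in("side","scene","wrist"):
    d=manip.snapshot(n);a=d["color"][:,:,::-1];cv2.imwrite(f"pics/{n}8.png",a)
s=cv2.imread("pics/wrist8.png");t=cv2.imread("pics/side8.png")
s=s[:330];t=cv2.resize(t[150:225,195:265],(0,0),fx=4.4,fy=4.4,interpolation=cv2.INTER_CUBIC)
cv2.imwrite("pics/st8.png",np.hstack([s[:,32:],t]))if 0 else cv2.imwrite("pics/st8.png",np.hstack([s[:,25:],np.vstack([t])[:330]]))
E
```

```text
(no output)
```

View pics/st8.png

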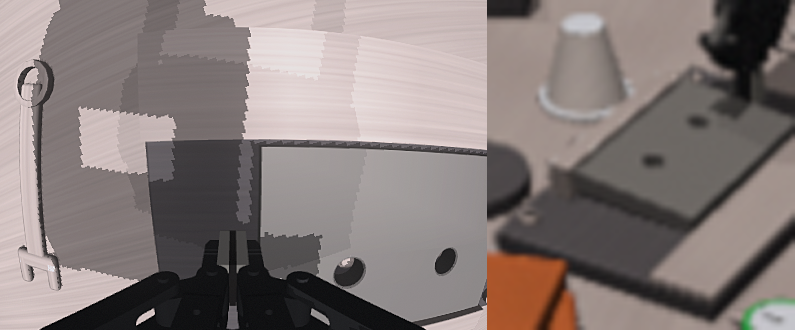

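```bash
python3 -m crank '[{"x":0,"y":0.04,"z":0,"wx":0,"wy":0,"wz":0,"fingers":-1},{"x":0,"y":0,"z":0,"wx":0,"wy":0,"wz":0,"fingers":-1}]'
python3 -m crank '[{"x":0,"y":0.04,"z":0,"wx":0,"wy":0,"wz":0,"fingers":-1},{"x":0,"y":0,"z":0,"wx":0,"wy":0,"wz":0,"fingers":-1}]'
python3 -m crank '[{"x":0,"y":0.04,"z":0,"wx":0,"wy":0,"wz":0,"fingers":-1},{"x":0,"y":0,"z":0,"wx":0,"wy":0,"wz":0,"fingers":-1}]'
```

```text
clock: 9.05
eef_pos: [548.0, -179.7, 28.3]
ee_rot: [[-0.958, 0.287, -0.0], [0.287, 0.958, 0.0], [0.0, 0.0, -1.0]]
contact_force: [-0.4, 0.3, 0.5]
finger_gap: 0.2
clock: 9.25
eef_pos: [548.6, -177.7, 28.3]
ee_rot: [[-0.958, 0.286, 0.0], [0.286, 0.958, 0.0], [0.0, 0.0, -1.0]]
contact_force: [-0.1, -0.4, 0.1]
finger_gap: -0.2
clock: 9.45
eef_pos: [549.1, -176.1, 28.3]
ee_rot: [[-0.958, 0.286, -0.0], [0.286, 0.958, -0.0], [0.0, -0.0, -1.0]]
contact_force: [-0.2, -1.4, 0.1]
finger_gap: 0.0
```

```bash
python3 -m crank '[{"x":0,"y":0.03,"z":0,"wx":0,"wy":0,"wz":0,"fingers":-1},{"x":0,"y":0,"z":0,"wx":0,"wy":0,"wz":0,"fingers":-1}]'
python3 -m crank '[{"x":0,"y":0.03,"z":0,"wx":0,"wy":0,"wz":0,"fingers":-1},{"x":0,"y":0,"z":0,"wx":0,"wy":0,"wz":0,"fingers":-1}]'
```

```text
clock: 9.65
eef_pos: [549.5, -174.7, 28.3]
ee_rot: [[-0.958, 0.287, -0.0], [0.287, 0.958, -0.0], [0.0, -0.0, -1.0]]
contact_force: [-0.8, -1.4, -0.7]
finger_gap: -0.2
clock: 9.85
eef_pos: [549.9, -173.2, 28.3]
ee_rot: [[-0.958, 0.287, -0.0], [0.287, 0.958, -0.0], [0.0, -0.0, -1.0]]
contact_force: [-0.5, -1.2, 0.3]
finger_gap: 0.3
```

```bash
cat > look.py <<'E'
import sys
from cell import manip
import cv2,numpy as np
k=sys.argv[1]
for n in("side","wrist"):
    d=manip.snapshot(n);a=d["color"][:,:,::-1];cv2.imwrite(f"pics/{n}{k}.png",a)
s=cv2.imread(f"pics/wrist{k}.png");t=cv2.imread(f"pics/side{k}.png")
t=cv2.resize(t[150:225,195:265],(0,0),fx=4.4,fy=4.4,interpolation=cv2.INTER_CUBIC)
cv2.imwrite(f"pics/st{k}.png",np.hstack([s[:330,25:],t[:330]]))
E
python3 look.py 9
```

View pics/st9.png

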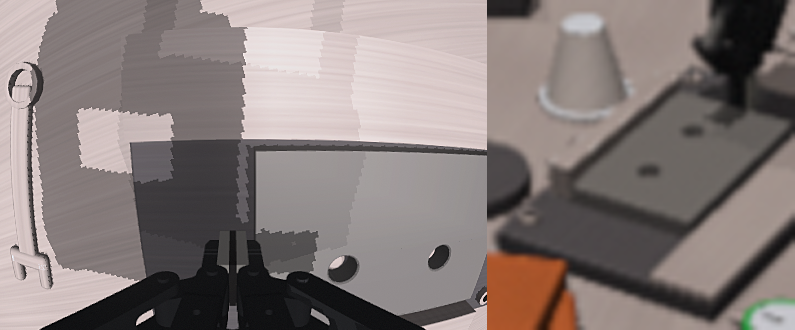

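```bash
python3 - <<'E'
import cv2,numpy as np
a=cv2.imread("pics/wrist9.png");b=cv2.imread("pics/side9.png")
cv2.imwrite("pics/d9.png",cv2.resize(a[130:330,240:512],None,fx=2.9,fy=2.9,interpolation=cv2.INTER_CUBIC))
cv2.imwrite("pics/e9.png",cv2.resize(b[150:215,200:275],None,fx=9,fy=9,interpolation=cv2.INTER_CUBIC))
E
```

```text
(no output)
```

View pics/d9.png

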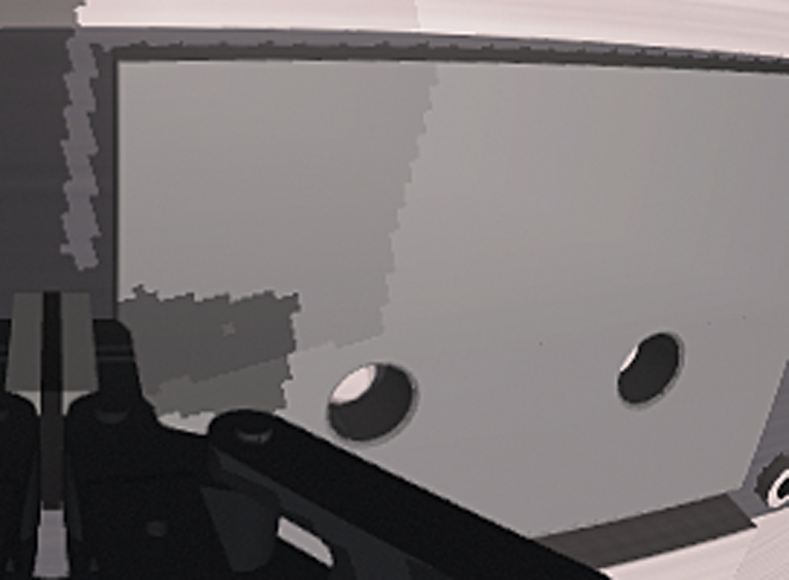

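View pics/e9.png

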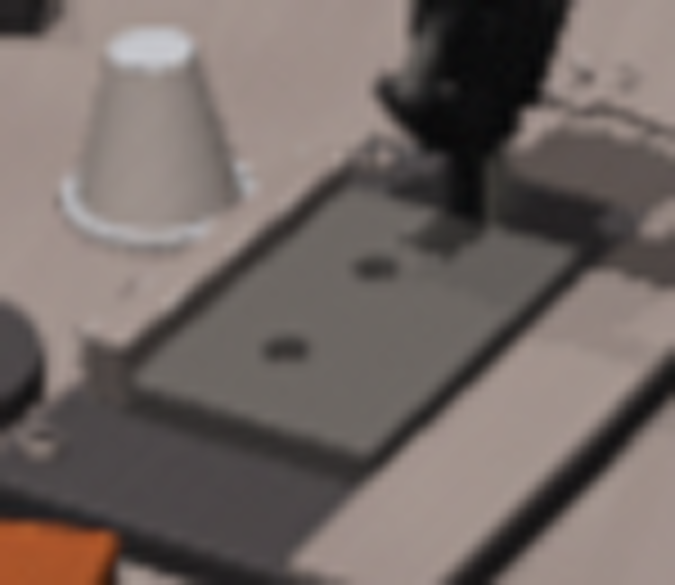

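```bash
python3 -m crank '[{"x":0,"y":-0.2,"z":0,"wx":0,"wy":0,"wz":0,"fingers":-1},{"x":0,"y":-0.2,"z":-0.4,"wx":0,"wy":0,"wz":0,"fingers":-1},{"x":0,"y":0,"z":-0.9,"wx":0,"wy":0,"wz":0,"fingers":-1},{"x":0,"y":0,"z":-0.9,"wx":0,"wy":0,"wz":0,"fingers":-1},{"x":0,"y":0,"z":-0.6,"wx":0,"wy":0,"wz":0,"fingers":-1}]'
python3 -m crank '[{"x":0.53,"y":0.56,"z":0,"wx":0,"wy":0,"wz":0,"fingers":-1},{"x":0.53,"y":0.56,"z":0,"wx":0,"wy":0,"wz":0,"fingers":-1},{"x":0.53,"y":0.56,"z":0,"wx":0,"wy":0,"wz":0,"fingers":1},{"x":0.52,"y":0.57,"z":0,"wx":0,"wy":0,"wz":0,"fingers":1},{"x":0,"y":0,"z":0,"wx":0,"wy":0,"wz":0,"fingers":1}]'
python3 -m crank '[{"x":0,"y":0,"z":0,"wx":0,"wy":0,"wz":0,"fingers":1},{"x":0,"y":0,"z":0,"wx":0,"wy":0,"wz":0,"fingers":1},{"x":0,"y":0,"z":0,"wx":0,"wy":0,"wz":0,"fingers":1}]'
python3 - <<'E'
from cell import manip
import cv2,numpy as np
s=manip.get_state(); d=manip.snapshot("wrist")
print(np.round(s["eef_pos"],2).tolist(),np.round(s["ee_rot"],4).tolist())
a=d["color"][:,:,::-1];cv2.imwrite("pics/w10.png",a)
cv2.imwrite("pics/w10c.png",cv2.resize(a[185:345,135:385],None,fx=3.2,fy=3.2,interpolation=cv2.INTER_CUBIC))
E
```

```text
clock: 10.45
eef_pos: [545.3, -193.2, 172.2]
ee_rot: [[-0.958, 0.287, 0.004], [0.287, 0.958, -0.001], [-0.004, 0.0, -1.0]]
contact_force: [0.1, -0.7, -0.4]
finger_gap: 0.2
clock: 10.95
eef_pos: [473.7, -51.4, 168.0]
ee_rot: [[-0.959, 0.283, -0.0], [0.283, 0.959, 0.002], [0.001, 0.002, -1.0]]
contact_force: [0.0, 0.3, 0.3]
finger_gap: 43.6
clock: 11.25
eef_pos: [475.9, -55.2, 168.5]
ee_rot: [[-0.958, 0.288, 0.0], [0.288, 0.958, -0.0], [-0.0, 0.0, -1.0]]
contact_force: [-0.4, -0.2, 0.4]
finger_gap: 84.6
[475.89, -55.22, 168.49] [[-0.9577, 0.2879, 0.0002], [0.2879, 0.9577, -0.0001], [-0.0002, 0.0, -1.0]]
```

View pics/w10c.png

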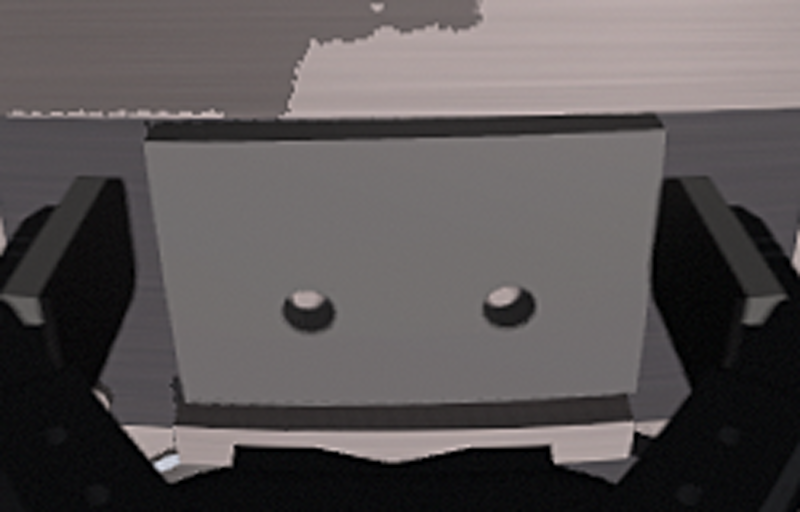

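```bash
cat > f10.py <<'E'
from hw import *
addw("w",[475.89,-55.22,168.49],[[-0.9577,0.2879,0.0002],[0.2879,0.9577,-0.0001],[-0.0002,0,-1.0]])
a=lambda u,v:(135-.35+u/3.2,185-.35+v/3.2)
bed=[("w",a(176,425),(55.8,-85,50)),("w",a(634,421),(55.8,85,50))]
B,r=fit(bed,(577,-80,-.29)); print(np.round(B,3),np.round(r,1).tolist())
for z in(36,39,42):
  pl=[("w",a(146,141),(-55,-85,z)),("w",a(664,129),(-55,85,z)),("w",a(636,391),(55,85,z)),("w",a(183,404),(55,-85,z)),("w",a(309,312),(12,-35,z)),("w",a(509,307),(12,35,z))]
  P,r=fit(pl,(552,-78,-.29)); print(z,np.round(P,3),np.round(r,1).tolist(),np.round(rel(B,P),3))
E
python3 f10.py
```

```text
[ 5.77547e+02 -8.23490e+01 -2.87000e-01] [[-1.2, 0.1], [1.2, 0.1]]
36 [ 5.77528e+02 -8.13250e+01 -2.68000e-01] [[-1.1, -0.1], [0.8, -0.3], [0.0, 0.3], [0.5, -0.4], [-0.3, 0.3], [0.1, 0.3]] [-0.308  0.977  0.019]
39 [ 5.75802e+02 -8.09090e+01 -2.68000e-01] [[-2.0, -0.4], [1.6, -0.7], [0.7, 0.7], [-0.2, 0.1], [-0.7, 0.5], [0.3, 0.6]] [-2.082  0.888  0.019]
42 [ 5.7403e+02 -8.0399e+01 -2.6700e-01] [[-3.0, -0.8], [2.5, -1.2], [1.5, 1.1], [-0.8, 0.6], [-1.0, 0.7], [0.7, 0.7]] [-3.925  0.876  0.02 ]
```

```bash
python3 -m crank '[{"x":0,"y":0,"z":0.9,"wx":0,"wy":0,"wz":0,"fingers":1},{"x":0,"y":0,"z":0.9,"wx":0,"wy":0,"wz":0,"fingers":1},{"x":0,"y":0,"z":0.8,"wx":0,"wy":0,"wz":0,"fingers":1},{"x":0,"y":0,"z":0.42,"wx":0,"wy":0,"wz":0,"fingers":1},{"x":0,"y":0,"z":0,"wx":0,"wy":0,"wz":0,"fingers":1}]'
python3 -m crank '[{"x":0,"y":0,"z":0,"wx":0,"wy":0,"wz":0,"fingers":1},{"x":-0.3,"y":0,"z":0,"wx":0,"wy":0,"wz":0,"fingers":1},{"x":-0.25,"y":0,"z":0,"wx":0,"wy":0,"wz":0,"fingers":1},{"x":-0.08,"y":0,"z":0,"wx":0,"wy":0,"wz":0,"fingers":1},{"x":0,"y":0,"z":0,"wx":0,"wy":0,"wz":0,"fingers":1}]'
```

```text
clock: 11.8
eef_pos: [474.7, -54.8, 15.3]
ee_rot: [[-0.958, 0.288, -0.003], [0.288, 0.958, 0.001], [0.003, 0.0, -1.0]]
contact_force: [-0.2, -0.3, 0.7]
finger_gap: 85.4
clock: 12.3
eef_pos: [506.4, -63.7, 17.7]
ee_rot: [[-0.958, 0.287, 0.001], [0.287, 0.958, -0.0], [-0.001, 0.0, -1.0]]
contact_force: [0.1, 0.1, 0.0]
finger_gap: 85.2
```

```bash
python3 -m crank '[{"x":-0.05,"y":0,"z":0,"wx":0,"wy":0,"wz":0,"fingers":1},{"x":-0.03,"y":0,"z":0,"wx":0,"wy":0,"wz":0,"fingers":1},{"x":0,"y":0,"z":0,"wx":0,"wy":0,"wz":0,"fingers":1}]'
python3 -m crank '[{"x":-0.03,"y":0,"z":0,"wx":0,"wy":0,"wz":0,"fingers":1},{"x":0,"y":0,"z":0,"wx":0,"wy":0,"wz":0,"fingers":1}]'
python3 -m crank '[{"x":-0.03,"y":0,"z":0,"wx":0,"wy":0,"wz":0,"fingers":1},{"x":0,"y":0,"z":0,"wx":0,"wy":0,"wz":0,"fingers":1}]'
```

```text
clock: 12.6
eef_pos: [509.3, -64.5, 17.3]
ee_rot: [[-0.958, 0.287, -0.0], [0.287, 0.958, -0.0], [0.0, -0.0, -1.0]]
contact_force: [0.6, -0.9, 0.8]
finger_gap: 85.4
clock: 12.8
eef_pos: [510.9, -64.9, 17.4]
ee_rot: [[-0.958, 0.287, 0.0], [0.287, 0.958, -0.0], [-0.0, 0.0, -1.0]]
contact_force: [0.5, 0.8, -0.5]
finger_gap: 85.5
clock: 13.0
eef_pos: [512.5, -65.4, 17.4]
ee_rot: [[-0.958, 0.287, 0.0], [0.287, 0.958, -0.0], [-0.0, -0.0, -1.0]]
contact_force: [-0.1, -0.0, 0.4]
finger_gap: 85.3
```

```bash
python3 -m crank '[{"x":-0.03,"y":0,"z":0,"wx":0,"wy":0,"wz":0,"fingers":1},{"x":0,"y":0,"z":0,"wx":0,"wy":0,"wz":0,"fingers":1}]'
python3 -m crank '[{"x":-0.02,"y":0,"z":0,"wx":0,"wy":0,"wz":0,"fingers":1},{"x":0,"y":0,"z":0,"wx":0,"wy":0,"wz":0,"fingers":1}]'
```

```text
clock: 13.2
eef_pos: [513.0, -65.5, 17.2]
ee_rot: [[-0.958, 0.286, -0.002], [0.286, 0.958, 0.001], [0.002, 0.0, -1.0]]
contact_force: [-3.6, 1.4, 3.4]
finger_gap: 85.3
clock: 13.4
eef_pos: [514.0, -65.5, 17.1]
ee_rot: [[-0.958, 0.286, -0.002], [0.286, 0.958, 0.001], [0.002, 0.001, -1.0]]
contact_force: [-4.3, 2.6, 3.6]
finger_gap: 85.4
```

```bash
python3 -m crank '[{"x":-0.02,"y":0,"z":0,"wx":0,"wy":0,"wz":0,"fingers":1},{"x":0,"y":0,"z":0,"wx":0,"wy":0,"wz":0,"fingers":1}]'
python3 -m crank '[{"x":-0.02,"y":0,"z":0,"wx":0,"wy":0,"wz":0,"fingers":1},{"x":0,"y":0,"z":0,"wx":0,"wy":0,"wz":0,"fingers":1}]'
```

```text
clock: 13.6
eef_pos: [514.6, -65.6, 17.1]
ee_rot: [[-0.958, 0.286, -0.003], [0.286, 0.958, 0.002], [0.003, 0.001, -1.0]]
contact_force: [-6.2, 3.7, 5.1]
finger_gap: 85.4
clock: 13.8
eef_pos: [514.7, -65.6, 17.0]
ee_rot: [[-0.958, 0.286, -0.005], [0.286, 0.958, 0.002], [0.006, 0.001, -1.0]]
contact_force: [-9.7, 3.5, 7.6]
finger_gap: 85.3
```

Force has risen to about 10 N with the tool stalled, so the plate is squared against the fence. I'll back off and look again from above.

```bash
python3 -m crank '[{"x":0.2,"y":0,"z":0,"wx":0,"wy":0,"wz":0,"fingers":1},{"x":0.6,"y":0,"z":0,"wx":0,"wy":0,"wz":0,"fingers":1},{"x":0,"y":0,"z":-0.9,"wx":0,"wy":0,"wz":0,"fingers":1},{"x":0,"y":0,"z":-0.9,"wx":0,"wy":0,"wz":0,"fingers":1},{"x":0,"y":0,"z":-0.9,"wx":0,"wy":0,"wz":0,"fingers":1}]'
python3 -m crank '[{"x":0,"y":0,"z":-0.33,"wx":0,"wy":0,"wz":0,"fingers":1},{"x":0,"y":0,"z":0,"wx":0,"wy":0,"wz":0,"fingers":1},{"x":0,"y":0,"z":0,"wx":0,"wy":0,"wz":0,"fingers":1},{"x":0,"y":0,"z":0,"wx":0,"wy":0,"wz":0,"fingers":1}]'
python3 - <<'E'
from cell import manip
import cv2,numpy as np
s=manip.get_state(); d=manip.snapshot("wrist")
print(np.round(s["eef_pos"],2).tolist(),np.round(s["ee_rot"],4).tolist())
a=d["color"][:,:,::-1];cv2.imwrite("pics/w11.png",a)
cv2.imwrite("pics/w11c.png",cv2.resize(a[185:345,135:385],None,fx=3.2,fy=3.2,interpolation=cv2.INTER_CUBIC))
for n in("scene","side"):
    d=manip.snapshot(n); cv2.imwrite(f"pics/{n}11.png",d["color"][:,:,::-1])
E
```

```text
clock: 14.3
eef_pos: [477.6, -55.1, 153.2]
ee_rot: [[-0.958, 0.287, 0.001], [0.287, 0.958, -0.0], [-0.001, -0.0, -1.0]]
contact_force: [0.9, -0.2, 0.3]
finger_gap: 85.4
clock: 14.7
eef_pos: [477.0, -54.9, 166.3]
ee_rot: [[-0.958, 0.287, -0.003], [0.287, 0.958, 0.001], [0.004, -0.0, -1.0]]
contact_force: [-0.1, 0.4, 0.3]
finger_gap: 85.7
[477.0, -54.89, 166.33] [[-0.958, 0.2869, -0.0035], [0.2869, 0.958, 0.0009], [0.0036, -0.0002, -1.0]]
```

View pics/w11c.png

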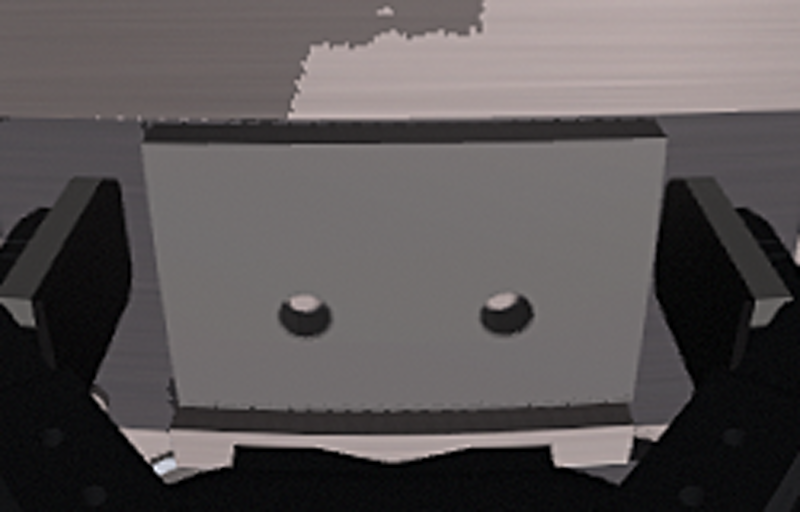

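View pics/scene11.png

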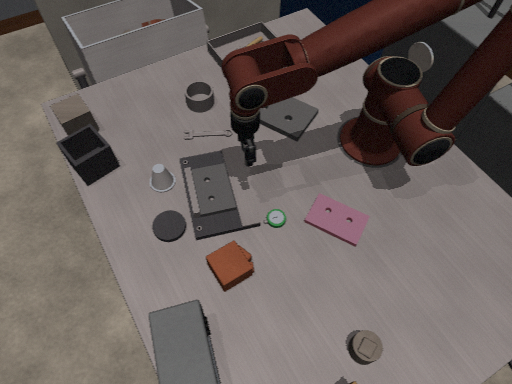

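```bash
python3 - <<'E'
from hw import *
addw("w",[477.0,-54.89,166.33],[[-0.958,0.2869,-0.0035],[0.2869,0.958,0.0009],[0.0036,-0.0002,-1.0]])
a=lambda u,v:(135-.35+u/3.2,185-.35+v/3.2)
B,r=fit([("w",a(173,432),(55.8,-85,50)),("w",a(633,430),(55.8,85,50))],(577,-80,-.29)); print(np.round(B,3),np.round(r,1).tolist())
z=36
P,r=fit([("w",a(143,143),(-55,-85,z)),("w",a(667,137),(-55,85,z)),("w",a(635,402),(55,85,z)),("w",a(179,409),(55,-85,z)),("w",a(305,316),(12,-35,z)),("w",a(507,313),(12,35,z))],(577,-80,-.29)); print(np.round(P,3),np.round(r,1).tolist(),np.round(rel(B,P),3))
import cv2
b=cv2.imread("pics/side11.png");cv2.imwrite("pics/e11.png",cv2.resize(b[145:225,195:295],None,fx=7,fy=7,interpolation=cv2.INTER_CUBIC))
E
```

```text
[ 5.79626e+02 -8.26790e+01 -2.91000e-01] [[-1.2, 0.1], [1.2, 0.1]]
[ 5.78794e+02 -8.15690e+01 -2.80000e-01] [[-0.6, -0.0], [0.4, -0.2], [-0.4, -0.4], [0.2, -0.7], [0.1, 0.6], [0.2, 0.7]] [-1.115  0.825  0.011]
```

View pics/e11.png

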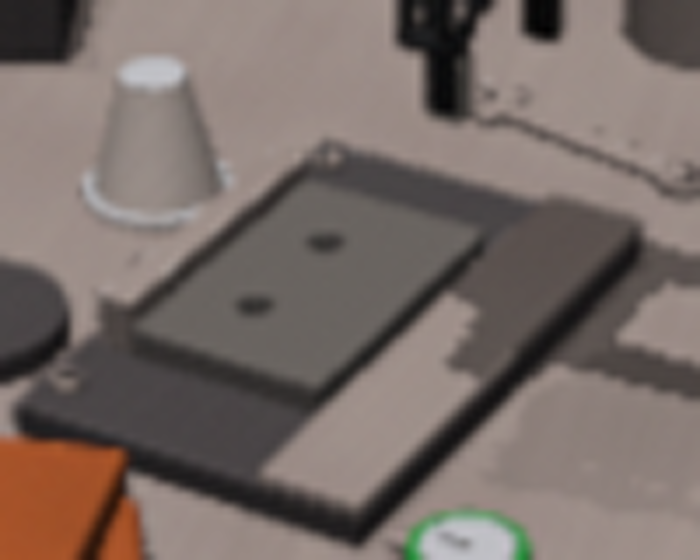

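```bash
python3 -c "
from cell import manip
print(manip.hand_in())"
```

```text
the job is handed in; nothing more can be done
None
```

I handed the job in at about 15 s of the 51 s. As far as I could measure, the plate is seated flat over both pins and against the fence. I left the large grey plate and the pink one alone.

- **What I did:** I pushed the plate up to the fence with the two open fingertips on its rear face, until its rear edge dropped off the ledge. I then nudged it about 6 mm sideways (+y) with the fingers shut, and it dropped over the pins. That left it turned about 0.02 rad, so I squared it with a second two-finger push against the fence. The highest pushing force was about 14 N, and I never lifted the plate.
- **Last checks, wrist view:**
  - Both pins show in their holes, equally placed.
  - The corners fit a plate top 36 mm up, which is the seated height.
  - The plate's ends are within about 1 mm of the fence ends, offset to +y.
- **Checks that disagreed:** The last fit gave a residual turn of 0.011 rad and put the plate 1.1 mm short of its nominal position in x. The edge slopes against the ledge gave only about 0.003 rad. I think the fit is off because it used only two fence points; their distance was misread by about 1 px.
- **Hand and other things:** The open hand is parked about 166 mm up, touching nothing. By eye, the other things look unmoved between the first and last scene pictures; I did not measure them.

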